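Tip the sunken teaspoon out of the tall holder

ROBOT

A 6-joint arm with a two-finger parallel gripper is mounted at the origin on a cart in front of the work surface, level with it; the furniture and walls round the work are solid. World frame = base frame: x ahead of the robot, y to its left, z up, the work surface at z = 0. Lengths are in m, angles in rad, forces in N, time in s.
With the tool pointing down it reaches from about 0.35 to 0.85 m from the base axis. Payload 8.1 kg.
Tool frame: the origin (TCP) lies at the very end of the fingers, on their centre line; the grasp point (between the pads) lies 19 mm behind it; z points along the fingers, y is the line along which they close (so a half turn about z gives the same grasp; the last joint's range is limited). The gripper opens to 93 mm and grips with 3 to 60 N. Pads are 15 mm wide; open, the fingers measure 128 mm over their backs; the gripper's body (75 mm by 188 mm) begins 65 mm behind the grasp point.
Start: joints at [1.16, 0.13, 1.488, -0, 1.523, -0.085], TCP at [0.192, 0.568, 0.194] pointing down, gripper open.
Joint ranges: [-2.96, 2.96], [-0.89, 2.26], [0.02, 2.5], [-1.34, 4.48], [0, 2.73], [-2.66, 2.66]. Speed limits (rad/s): [2.39, 2.39, 2.79, 3.14, 3.14, 3.14].

INTERFACE

Orientations are given as a rotation vector (axis times angle).
In Python, from plant import monitor, eyes, ticket gives the robot as it stands.
- The arm moves only by the tool arm_command, never from a script. Its argument "deltas" is a list that holds one entry, the list of rows, each a list of 6 numbers: the shift along the world's x, y, z in cm, then the turn, a rotation vector about the world's x, y, z in degrees. In form: [[[tx, ty, tz, rx, ry, rz], ...]]. A call has 1 to 12 rows; each row shifts and turns the commanded pose from where the row before left it; what a row does not reach is not made up. A row lasts 1/12 s, in which the tool goes at most 41.7 mm and 7.16 degrees, less where a joint would pass 70% of its speed; a pose out of reach is approached as far as the arm can. A call is refused whole if a number of a shift passes 4.17 or a number of a turn 7.16, either way. A call with a gripper value outside its range is refused whole. "gripper" is the opening, from -1 (shut) to 1 (fully open), set as the call begins (left out, the last holds). The fingers move at their own pace and stop on an object; "squeeze" is the grip in N (left out, the last holds). Time passes only in rows, so rows that do not move let the fingers close. It gives the time, the measured TCP pose, the force, the opening and the grip force at its end, in the units of the state.
- monitor.read_state(): the state, without advancing time (a new reading comes with each control period).
- eyes.read_camera(name): name is "side" or "top" or "wrist"; returns the picture (384x512x3 uint8, blue, green, red); there is no depth.
- eyes.camera_model(name): a dict with "fx", "fy", "cx", "cy" (pixels), "rvec" (rotation vector, rad) and "tvec" (3), from world to camera coordinates, as OpenCV has them. Camera axes: x right, y down, z forward; pixel columns grow to the right and rows downward; lengths in m; the calibration is good to about 2 mm. The wrist camera is an equidistant fisheye: a pixel r from the principal point sees the ray r / f radians off the axis. A picture is of the moment at which its call begins: read the wrist's pose just before it. camera_model takes no time and is no camera call; for the wrist camera it gives the pose at the moment of the call.
- ticket.close_job(): hands the job in; it is judged then, once.
The state is a dict: "t": time; "q": joint angles; "dq": joint speeds; "joint_torque": joint torques, N m; "tool_pos": TCP position; "orientation": TCP orientation; "force": force on the tool from outside, world axes, zero at the start; "wrist_torque": the same for the moment, N m; "opening": finger opening in m; "gripper_force": force on a finger pad.
Only numpy, scipy, OpenCV 4.12 (cv2) and the standard library are available. Lean on these libraries where they do the work, as an engineer would, in place of code of your own. Each camera call takes 0.05 s, during which the arm holds its last target. There are 200 camera calls.

TASK

A clean teaspoon has sunk into the tall narrow steel utensil holder, too deep to be gripped. Tilt the holder mouth-down low over the tray (the mouth no more than about a hand's breadth above it) so that the teaspoon slides out and lies in the tray, without the teaspoon ever touching the worktop. Then lay the empty holder down on its side on the worktop, clear of the tray, and leave the salt shaker, tape roll and bowl where they are and the tray in its place.

Things in the scene. Friction and masses are not known exactly. Their poses are not given: they have to be found in the camera images.
- holder: tall narrow square steel utensil holder, loose, standing upright at first: 44 x 44 mm outside, 200 mm tall, walls 4 mm (bore 36 x 36 mm), floor 6 mm, about 0.3 kg, open only at the top. Origin: centre of its underside; z along its length to the mouth; x, y square to its flat faces. Lying, it does not roll; it topples if leaned more than about 12 degrees.
- holder_mouth (a point): centre of the holder's open end, 200 mm from its origin along its z
- holder_middle (a point): centre of the holder, 100 mm from its origin along its z (at 22 mm height when it lies on its side)
- teaspoon: steel teaspoon 137 mm long, 28 mm wide at the bowl, 13 mm deep, about 20 g, at first loose upright in the holder, its top about 55 mm below the rim. Origin: middle of its length, on its underside; x along its length. It slides out only when the holder is tilted well past level; friction varies: it needs about 30 to 50 degrees mouth-down, and its tail may stay in the mouth until that is drawn back.
- tray: shallow grey serving tray, 325 mm long (its y axis, roughly pointing along world x), 215 mm wide (its x axis), rim 35 mm high, flat floor about 2 mm thick and 258 x 148 mm, sloping sides; 0.52 kg, stands loose on the worktop. Origin: centre of its underside, z up.
- worktop: the fixed white worktop; its top is at world z = 0
- salt_shaker: bystander: white salt shaker, 43 mm wide, 73 mm tall; origin centre of underside
- tape_roll: bystander: roll of tan tape lying flat, 96 mm across, 25 mm tall; origin centre of underside
- bowl: bystander: white bowl, 114 mm across, 64 mm tall; origin centre of underside
Things that resemble listed ones, but are neither listed nor needed, are in the scene too. There is more than one size of the holder; the one meant has the size given above.

How it is judged:
By the outcome, as a careful person would: the job done as asked, in the order asked, and still so for the second after the job is handed in, with the robot touching nothing.
It also fails if it takes over 67 s, if anything falls off the work surface, if the arm or the gripper's body presses on something with over 40 N, if the wrist force passes 120 N, or if a joint passes its speed limit or range.

## Working session

There is one attempt and no reset: what is moved stays moved. The work goes in short steps, Python scripts to look and compute and a tool call to move; the robot and the scene stay as the last step left them, time stands still between calls to the robot, and variables do not carry over. Pictures are saved under pics/ and viewed, at most 10 in all, crops included, and the job is handed in when it is done.

Besides the shell and the picture viewer there is one more tool, called after ">>>" by a JSON object that holds its "op" and its "data". arm_command: Moves the arm, as the interface text tells. Its arguments: {"type":"object","properties":{"deltas":{"type":"array"},"gripper":{"type":"number"},"squeeze":{"type":"number"}},"required":["deltas"]}

```bash
mkdir -p pics; ls; cat > h.py <<'E'
import numpy as np, cv2
from plant import monitor, eyes, ticket
from scipy.spatial.transform import Rotation as R
def snap(n,f):
    m=eyes.camera_model(n); im=eyes.read_camera(n); cv2.imwrite('pics/'+f,im); return im,m
def ray(m,u,v):
    r,_=cv2.Rodrigues(np.array(m['rvec'],float)); t=np.array(m['tvec'],float).ravel()
    a=np.array([(u-m['cx'])/m['fx'],(v-m['cy'])/m['fy'],1.])
    return -r.T@t, r.T@a
def plane(m,u,v,z):
    c,d=ray(m,u,v); return c+d*(z-c[2])/d[2]
def proj(m,p):
    return cv2.projectPoints(np.array(p,float).reshape(-1,3),np.array(m['rvec'],float),np.array(m['tvec'],float),np.array([[m['fx'],0,m['cx']],[0,m['fy'],m['cy']],[0,0,1.]]),None)[0].reshape(-1,2)
E
python3 - <<'E'
from h import *
a,ma=snap('top','top0.png'); b,mb=snap('side','side0.png')
for m in(ma,mb): print({k:np.round(v,3).tolist() for k,v in m.items() if k in('fx','cx','cy')}, ray(m,256,192))
print(monitor.read_state())
E
```

```text
pics
{'fx': 376.234, 'cx': 255.102, 'cy': 191.346} (array([ 0.28076795, -0.01196194,  1.29139959]), array([ 0.15566191, -0.00107333, -0.98781422]))
{'fx': 362.975, 'cx': 251.737, 'cy': 186.593} (array([ 0.15406931, -0.63702055,  0.96208273]), array([ 0.26439006,  0.44063188, -0.85807999]))
{'t': 0.1, 'q': array([ 1.15954580e+00,  1.31067663e-01,  1.48912549e+00, -4.63634751e-07,
        1.52296615e+00, -8.53531334e-02]), 'dq': array([-0.00052122, -0.00155145, -0.00136027, -0.00117514, -0.00015612,
       -0.00113333]), 'joint_torque': array([ 1.80401224e-03, -5.61340570e+01, -4.93096519e+01,  7.71089201e-02,
        2.91980035e-02, -6.60604746e-05]), 'tool_pos': array([0.1918399 , 0.56795764, 0.19262775]), 'orientation': array([-5.09593425e-01, -3.09959628e+00,  2.38529335e-03]), 'force': array([-0.22226739, -0.98047791, -0.4199617 ]), 'wrist_torque': array([ 0.0098967 , -0.03056062, -0.00895951]), 'gripper_force': 0.0, 'opening': 0.09299238525635303}
```

View pics/top0.png

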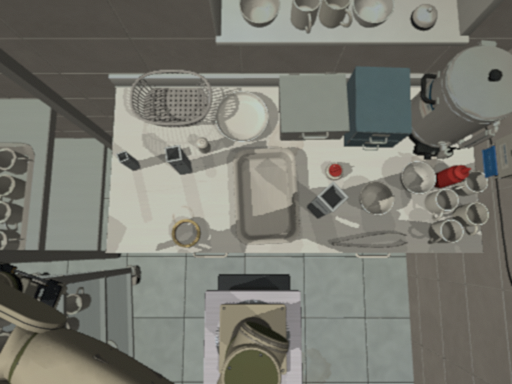

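View pics/side0.png

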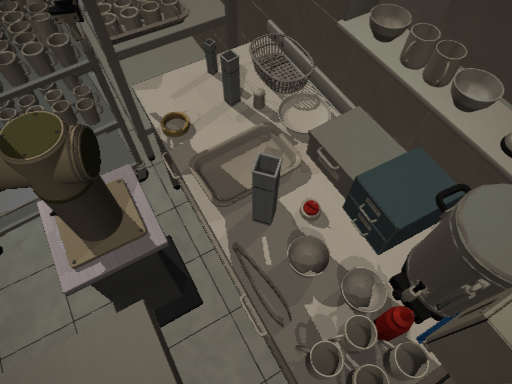

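The top view shows three square holders, with mouths near (125,157), (177,153) and (333,196). The tray is at about (266,195), the salt shaker at (203,145), the tape at (186,233), and a bowl at (243,115) or (377,197). Next I'll zoom in on the holders in both views.

```bash
python3 - <<'E'
from h import *
a=cv2.imread('pics/top0.png'); b=cv2.imread('pics/side0.png')
f=lambda im,x,y,w,h,s:cv2.resize(im[y:y+h,x:x+w],None,fx=s,fy=s,interpolation=cv2.INTER_CUBIC)
c=np.zeros((590,800,3),np.uint8)
c[:280,:390]=f(a,110,140,78,56,5)
c[:280,400:780]=f(a,300,170,76,56,5)
c[300:590,:400]=f(b,195,45,80,58,5)
c[300:590,410:690]=f(b,235,148,70,80,4)[:290,:280] if 0 else cv2.resize(b[148:148+83,235:315],None,fx=3.5,fy=3.5,interpolation=cv2.INTER_CUBIC)[:290,:280]
cv2.imwrite('pics/z1.png',c)
E
```

```text
(no output)
```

View pics/z1.png

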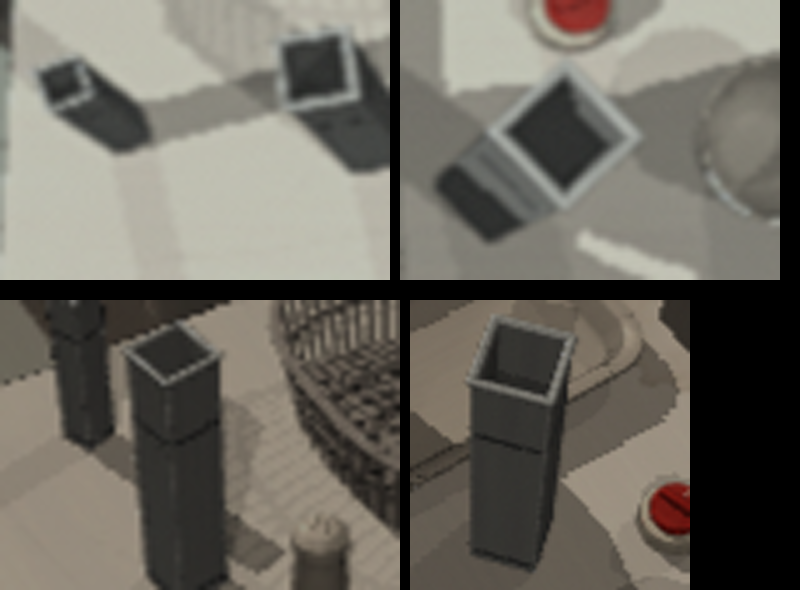

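The small holder is clearly narrower. The candidates for the right size are the one at top (174,154) and the one at top (333,197).

```bash
cat >> h.py <<'E'
def tri(ms,ps):
    A=np.zeros((3,3));B=np.zeros(3);L=[]
    for m,p in zip(ms,ps):
        c,d=ray(m,*p);d=d/np.linalg.norm(d);P=np.eye(3)-np.outer(d,d);A+=P;B+=P@c;L.append((c,d))
    x=np.linalg.solve(A,B);return x,[np.linalg.norm((np.eye(3)-np.outer(d,d))@(x-c)) for c,d in L]
E
python3 - <<'E'
from h import *
a=eyes.camera_model('top');b=eyes.camera_model('side')
for n,t,s in [('B',[(166,148),(180,146.4),(181.6,159.2),(167.4,161.4)],[(220.2,55),(230.6,49.4),(239,55.6),(228.4,61.6)]),
 ('C',[(333,183),(348,197),(333,211.6),(318,196.6)],[(259.3,153.1),(282.1,158.9),(276.4,177.4),(252.1,170.9)])]:
    t=np.array(t);s=np.array(s)
    x,e=tri([a,b],[t.mean(0),s.mean(0)]);print(n,x,e)
    q=np.array([plane(a,*p,x[2]) for p in t]);q2=np.array([plane(b,*p,x[2]) for p in s])
    for Q in(q,q2): print(Q.mean(0),np.linalg.norm(Q-np.roll(Q,-1,0),axis=1)*1e3,np.degrees(np.arctan2(*(Q-np.roll(Q,-1,0)).T[1::-1])))
x,e=tri([a,b],[(128-4+4,159),(210,45)])
print('A side',[np.round(plane(a,110+u/5,140+v/5,.15),3).tolist() for u,v in[(37,72),(80,58),(95,95),(52,108)]])
# tray rim
for z,p in[(.035,(239,150)),(.035,(294,147)),(.035,(299,241)),(.035,(239,242))]: print('tray',plane(a,*p,z))
print('objs',[plane(a,*p,z)[:2].round(3).tolist() for p,z in[((203,145),.07),((186,233),.02),((243,115),.06),((377,197),.06),((335,171),.03),((365,240),0.0)]])
im=cv2.imread('pics/top0.png');c=np.zeros((590,800,3),np.uint8)
c[:590,:400]=cv2.resize(im[135:253,228:308],None,fx=5,fy=5,interpolation=2)[:590]
sd=cv2.imread('pics/side0.png');c[:500,405:800]=cv2.resize(sd[105:230,185:310],None,fx=4,fy=4,interpolation=2)[:500,:395]
cv2.imwrite('pics/z2.png',c)
E
```

```text
B [0.56794066 0.2318531  0.2022727 ] [np.float64(8.366362293642677e-05), np.float64(8.366362293641368e-05)]
[0.5679158  0.23187394 0.2022727 ] [41.96594148 39.73400299 42.50893409 41.44799105] [  96.72202301    8.66557505  -80.94778874 -172.11709189]
[0.56813135 0.23201422 0.2022727 ] [42.1918901  40.87660129 43.28621657 41.41944833] [-169.38375156  102.70936808   11.3683227   -78.82714549]
C [ 0.42971509 -0.22629066  0.2611622 ] [np.float64(0.0008417409701122655), np.float64(0.0008417409701123021)]
[ 0.42902503 -0.22600883  0.2611622 ] [56.24456848 58.93563564 57.84088658 57.32329176] [  45.59358338  -46.56080463 -136.08658772  131.80566544]
[ 0.43078287 -0.22602692  0.2611622 ] [56.84209371 54.91484202 58.91838859 54.64695924] [ 132.64735556   43.95658231  -47.60520733 -138.2134825 ]
A side [[0.58, 0.42, 0.15], [0.589, 0.393, 0.15], [0.565, 0.382, 0.15], [0.557, 0.409, 0.15]]
tray [0.62512326 0.04511311 0.035     ]
tray [ 0.63568268 -0.14434625  0.035     ]
tray [ 0.31444582 -0.15563262  0.035     ]
tray [0.31119562 0.04303973 0.035     ]
objs [[0.633, 0.164], [0.342, 0.222], [0.742, 0.031], [0.458, -0.413], [0.552, -0.284], [0.319, -0.384]]
```

View pics/z2.png

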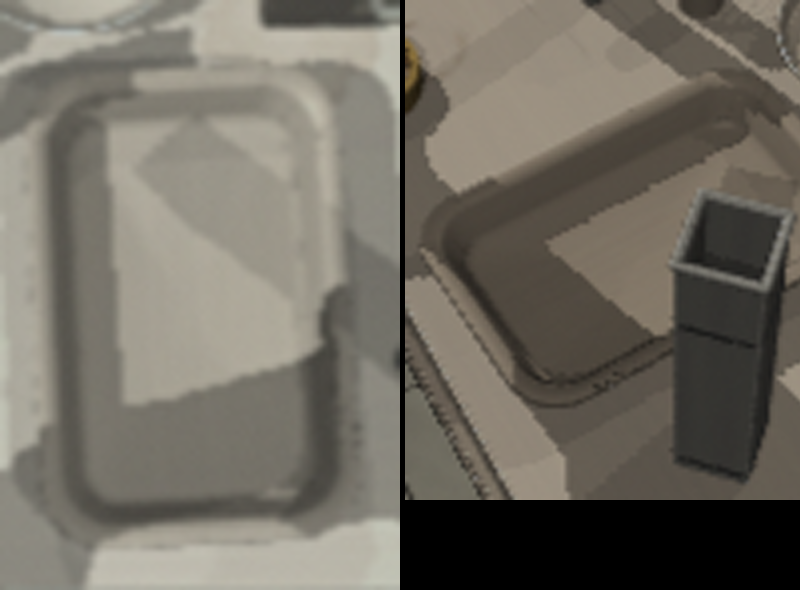

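Triangulation shows the holder at (0.568, 0.232) is the right one: mouth at z≈0.20, faces about 42–44 mm, yaw about 9.5°. The tray centre is about (0.472, -0.053).

My plan is to grip the holder from the side at mid-height with the tool level, then roll it about the tool axis over the tray.

>>> {"op": "arm_command", "data": {"deltas": [[[2.3, -2.9, 1.4, 0, 0, 2.33], [2.3, -2.9, 1.4, 0, 0, 2.33], [2.3, -2.9, 1.4, 0, 0, 2.33], [2.3, -2.9, 1.4, 0, 0, 2.33], [2.3, -2.9, 1.4, 0, 0, 2.33], [2.3, -2.9, 1.4, 0, 0, 2.33], [2.3, -2.9, 1.4, 0, 0, 2.33], [2.3, -2.9, 1.4, 0, 0, 2.33], [2.3, -2.9, 1.4, 0, 0, 2.33], [2.3, -2.9, 1.4, 0, 0, 2.33], [2.3, -2.9, 1.4, 0, 0, 2.33], [2.3, -2.9, 1.4, 0, 0, 2.33]]], "gripper": 0.6, "squeeze": 35}}

```text
t: 1.1
tool_pos: [0.4686, 0.2187, 0.3619]
orientation: [0.258, -3.131, 0.0]
force: [0.6, -0.7, 0.2]
opening: 0.0744
gripper_force: 0.0
```

>>> {"op": "arm_command", "data": {"deltas": [[[0, 0, 0, 1.08, -6.84, 0], [0, 0, 0, 1.08, -6.84, 0], [0, 0, 0, 1.08, -6.84, 0], [0, 0, 0, 1.08, -6.84, 0], [0, 0, 0, 1.08, -6.84, 0], [0, 0, 0, 1.08, -6.84, 0]]]}}

```text
t: 1.6
tool_pos: [0.4683, 0.2205, 0.3626]
orientation: [-0.195, 2.403, 0.071]
force: [-0.3, -1.2, -0.0]
opening: 0.0743
gripper_force: 0.0
```

```bash
cat >> h.py <<'E'
def st():
    s=monitor.read_state(); M=R.from_rotvec(s['orientation']).as_matrix()
    print('t',s['t'],'q',np.round(s['q'],3),'p',np.round(s['tool_pos'],4),'open',round(s['opening'],4),'gf',round(s['gripper_force'],1),'F',np.round(s['force'],1))
    print('y',M[:,1].round(3),'z',M[:,2].round(3)); return s,M
E
python3 -c "
from h import *
st()"
```

```text
t 1.6 q [ 0.53  -0.869  2.138 -0.265  1.188 -1.191] p [0.4683 0.2205 0.3626] open 0.0743 gf 0.0 F [-0.3 -1.2 -0. ]
y [-0.16   0.987 -0.002] z [ 0.66   0.105 -0.744]
```

>>> {"op": "arm_command", "data": {"deltas": [[[0.3, 0, -3, 0, 0, 0], [0.3, 0, -3, 0, 0, 0], [0.3, 0, -3, 0, 0, 0], [0.3, 0, -3, 0, 0, 0], [0, 0, 0, 0, 0, 0]]]}}

```text
t: 2.02
tool_pos: [0.4771, 0.2188, 0.2321]
orientation: [-0.198, 2.42, 0.064]
force: [0.1, -0.3, -1.4]
opening: 0.0743
gripper_force: 0.0
```

```bash
python3 - <<'E'
from h import *
from scipy.optimize import least_squares
s,M=st()
D=[([1.1595458,.131067663,1.48912549,0,1.52296615,-.0853531334],[.1918399,.56795764,.19262775],R.from_rotvec([-.509593425,-3.09959628,.002385]).as_matrix()),
([.53,-.869,2.138,-.265,1.188,-1.191],[.4683,.2205,.3626],None),(s['q'],s['tool_pos'],M)]
def fk(q,p):
    d1,a1,L2,a3,d4,d6=p
    Z=lambda a:R.from_euler('z',a);Y=lambda a:R.from_euler('y',a)
    T=Z(q[0]);x=T.apply([a1,0,d1]);T=T*Y(q[1]);x=x+T.apply([0,0,L2]);T=T*Y(q[2]);x=x+T.apply([a3,0,d4]);T=T*Z(q[3])*Y(q[4]);x=x+T.apply([0,0,d6]);T=T*Z(q[5]);return x,T
f=lambda p:np.concatenate([fk(q,p)[0]-np.array(x) for q,x,_ in D])
r=least_squares(f,[.3,.1,.4,.0,.4,.25]);print(r.x,np.abs(r.fun).max(),np.linalg.svd(r.jac)[1])
print(fk(D[0][0],r.x)[1].as_matrix().round(2));print(D[0][2].round(2));print(fk(s['q'],r.x)[1].as_matrix().round(2));print(M.round(2))
E
```

```text
t 2.0167 q [ 0.507 -0.863  2.362 -0.278  0.978 -1.151] p [0.4771 0.2188 0.2321] open 0.0743 gf 0.0 F [ 0.1 -0.3 -1.4]
y [-0.16   0.987 -0.007] z [ 0.647  0.099 -0.756]
[0.25600419 0.00980224 0.21892534 0.06745786 0.56305832 0.184916  ] 0.04688039332050706 [3.39071479 2.44490964 0.63621572 0.27122585 0.17800599 0.12429818]
[[-0.32 -0.95 -0.  ]
 [-0.95  0.32 -0.  ]
 [ 0.    0.   -1.  ]]
[[-0.95  0.32 -0.  ]
 [ 0.32  0.95 -0.  ]
 [ 0.   -0.   -1.  ]]
[[ 0.16 -0.75  0.65]
 [-0.99 -0.13  0.1 ]
 [ 0.01 -0.66 -0.76]]
[[-0.75 -0.16  0.65]
 [-0.13  0.99  0.1 ]
 [-0.66 -0.01 -0.76]]
```

```bash
cat >> h.py <<'E'
from scipy.optimize import least_squares
D=[([1.1595458,.131067663,1.48912549,0,1.52296615,-.0853531334],[.1918399,.56795764,.19262775]),
([.53,-.869,2.138,-.265,1.188,-1.191],[.4683,.2205,.3626]),([0.507,-0.863,2.362,-0.278,0.978,-1.151],[0.4771,0.2188,0.2321])]
def fk(q,p):
    d1,a1,L2,a3,d4,d6,b=p
    Z=lambda a:R.from_euler('z',a);Y=lambda a:R.from_euler('y',a)
    T=Z(q[0]);x=T.apply([a1,b,d1]);T=T*Y(q[1]);x=x+T.apply([0,0,L2]);T=T*Y(q[2]);x=x+T.apply([a3,0,d4]);T=T*Z(q[3])*Y(q[4]);x=x+T.apply([0,0,d6]);T=T*Z(q[5]+np.pi/2);return x,T
lo=np.array([-.89,-.89+0,.02,-1.34,0,-2.66]);lo=np.array([-2.96,-.89,.02,-1.34,0,-2.66]);hi=np.array([2.96,2.26,2.5,4.48,2.73,2.66])
def ik(pos,M,p,q0,n=30):
    rng=np.random.default_rng(0);best=None
    for i in range(n):
        x0=np.clip(q0 if i==0 else np.array(q0)+rng.normal(0,.6,6),lo+.01,hi-.01)
        g=lambda q:np.r_[fk(q,p)[0]-pos,.3*(R.from_matrix(M).inv()*fk(q,p)[1]).as_rotvec()]
        r=least_squares(g,x0,bounds=(lo,hi))
        c=(r.cost>1e-6, np.linalg.norm(r.x-q0)if r.cost<1e-6 else r.cost)
        if best is None or c<best[0]: best=(c,r)
    return best[1].x,np.sqrt(2*best[1].cost)
E
python3 - <<'E'
from h import *
f=lambda p:np.concatenate([fk(q,p)[0]-np.array(x) for q,x in D])
r=least_squares(f,[.3,.1,.4,.0,.4,.25,.05]);print(r.x.round(4),np.abs(r.fun).max(),np.linalg.svd(r.jac)[1])
E
```

```text
[3.181e-01 1.000e-04 3.689e-01 6.180e-02 5.534e-01 4.022e-01 5.120e-02] 6.531955204999718e-05 [3.39167224 2.44492684 1.74641058 0.62964506 0.17936762 0.16065859
 0.12043843]
```

```bash
cat >> h.py <<'E'
P=[.3181,.0001,.3689,.0618,.5534,.4022,.0512]
def aik(pos,M,p=P):
    d1,a1,L2,a3,d4,d6,b=p; w=np.array(pos)-d6*M[:,2]
    rr=np.hypot(w[0],w[1]); rho=np.sqrt(max(rr*rr-b*b,0)); q1=np.arctan2(w[1],w[0])-np.arctan2(b,rho)
    X,Zz=rho-a1,w[2]-d1; l=np.hypot(a3,d4); g=np.arctan2(a3,d4)
    c=(X*X+Zz*Zz-L2*L2-l*l)/(2*L2*l)
    if abs(c)>1: return None
    k=np.arccos(c); q3=k-g; q2=np.arctan2(X,Zz)-np.arctan2(l*np.sin(k),L2+l*np.cos(k))
    e=(R.from_euler('z',q1)*R.from_euler('y',q2+q3)).inv()*R.from_matrix(M)*R.from_euler('z',-np.pi/2)
    m=e.as_matrix(); q5=np.arccos(np.clip(m[2,2],-1,1)); q4=np.arctan2(m[1,2],m[0,2]); q6=np.arctan2(m[2,1],-m[2,0])
    if q4<lo[3]: q4+=2*np.pi
    return np.array([q1,q2,q3,q4,q5,q6])
def marg(q): return -9 if q is None else np.minimum(q-lo,hi-q).min()
def az(a,e=0): a,e=np.radians([a,e]); return np.array([np.cos(a)*np.cos(e),np.sin(a)*np.cos(e),-np.sin(e)])
def toolM(z,ydir): y=ydir-z*(ydir@z); y/=np.linalg.norm(y); return np.c_[np.cross(y,z),y,z]
E
python3 - <<'E'
from h import *
M0=R.from_rotvec([-.198,2.42,.064]).as_matrix();print(aik([0.4771,0.2188,0.2321],M0).round(3))
for A in(9.5,99.5,-80.5):
  for e in range(0,75,10):
    o=[]
    for zg in(.1,.13,.16):
      a=az(A,e);c=np.array([.568,.232,zg])
      for s in(1,-1):
        q=aik(c+.017*a,toolM(a,s*az(A+90)));o.append('%5.2f'%marg(q))
    print(A,e,o, None if q is None else q.round(2))
E
```

```text
[ 0.507 -0.863  2.362 -0.278  0.978 -1.151]
9.5 0 [' 0.08', ' 0.08', ' 0.02', ' 0.02', '-0.03', '-0.03'] [ 0.53  0.15  2.53  3.54  1.14 -1.74]
9.5 10 ['-0.03', '-0.03', '-0.07', '-0.07', '-0.11', '-0.11'] [ 0.52 -0.19  2.61  3.68  0.73 -1.92]
9.5 20 ['-0.07', '-0.07', '-0.09', '-0.09', '-0.10', '-0.10'] [ 0.5  -0.44  2.6   4.1   0.38 -2.38]
9.5 30 ['-0.03', '-0.03', '-0.31', '-0.41', '-0.02', '-0.19'] [ 0.46 -0.53  2.52 -1.15  0.28  2.85]
9.5 40 [' 0.08', ' 0.08', ' 0.09', ' 0.09', ' 0.11', ' 0.11'] [ 0.43 -0.5   2.39 -0.49  0.44  2.19]
9.5 50 [' 0.22', ' 0.22', ' 0.24', ' 0.24', ' 0.26', ' 0.26'] [ 0.4  -0.41  2.24 -0.25  0.64  1.95]
9.5 60 [' 0.38', ' 0.38', ' 0.40', ' 0.40', ' 0.43', ' 0.43'] [ 0.37 -0.28  2.07 -0.13  0.84  1.83]
9.5 70 [' 0.55', ' 0.55', ' 0.58', ' 0.58', ' 0.61', ' 0.61'] [ 0.34 -0.14  1.89 -0.07  1.04  1.77]
99.5 0 [' 0.36', ' 0.83', ' 0.33', ' 0.82', ' 0.29', ' 0.81'] [-0.31  0.82  1.47  1.25  1.92 -0.77]
99.5 10 [' 0.32', ' 0.93', ' 0.29', ' 0.92', ' 0.25', ' 0.90'] [-0.3   0.69  1.51  1.14  1.83 -0.73]
99.5 20 [' 0.26', ' 0.96', ' 0.23', ' 0.95', ' 0.19', ' 
[... 664 characters left out ...]
.27', ' 0.19', ' 0.26', ' 0.16', ' 0.25', ' 0.13'] [ 0.81  1.01  1.   -1.09  2.05 -2.53]
-80.5 20 [' 0.39', ' 0.20', ' 0.38', ' 0.17', ' 0.37', ' 0.13'] [ 0.79  0.88  1.07 -0.97  1.97 -2.53]
-80.5 30 [' 0.51', ' 0.18', ' 0.50', ' 0.15', ' 0.49', ' 0.12'] [ 0.76  0.76  1.14 -0.85  1.88 -2.54]
-80.5 40 [' 0.62', ' 0.15', ' 0.62', ' 0.12', ' 0.61', ' 0.09'] [ 0.72  0.63  1.21 -0.73  1.79 -2.57]
-80.5 50 [' 0.74', ' 0.10', ' 0.74', ' 0.07', ' 0.73', ' 0.05'] [ 0.66  0.52  1.28 -0.61  1.7  -2.61]
-80.5 60 [' 0.87', ' 0.02', ' 0.87', ' 0.00', ' 0.87', '-0.02'] [ 0.59  0.41  1.34 -0.47  1.61 -2.68]
-80.5 70 [' 1.01', '-0.08', ' 1.01', '-0.09', ' 1.01', '-0.11'] [ 0.51  0.32  1.41 -0.33  1.54 -2.77]
```

```bash
cat > s.py <<'E'
from h import *
ctr=np.array([.472,-.053,0])
def interp(p0,M0,p1,M1,n=25):
    d=(R.from_matrix(M1)*R.from_matrix(M0).inv()).as_rotvec();o=[]
    for t in np.linspace(0,1,n): o.append(aik(p0+t*(p1-p0),(R.from_rotvec(d*t)*R.from_matrix(M0)).as_matrix()))
    if any(x is None for x in o): return -9,9
    o=np.array(o);return min(marg(x) for x in o),np.abs(np.diff(o,axis=0)).max()
if __name__=='__main__':
  res=[]
  for A in(9.5,99.5,-80.5):
   for e in(0,20,30,40,50):
    for s in(1,-1):
     a=az(A,e);Mg=toolM(a,s*az(A+90));zg=.13;tcp=np.array([.568,.232,zg])+.017*a
     if marg(aik(tcp,Mg))<.08: continue
     hT=Mg.T@np.array([0,0,1.]);  # holder axis in tool
     cT=np.array([0,0,-.017])     # holder centreline at grip, tool frame
     for U in range(-180,180,15):
      h=az(U,50)
      base=R.align_vectors([h],[hT])[0].as_matrix()
      for ps in range(0,360,15):
       M=R.from_rotvec(h*np.radians(ps)).as_matrix()@base
       if M[2,2]>.1: continue
       m=ctr-.055*az(U)+[0,0,.065]
       g=m-(.2-zg)*h; p=g-M@cT
       q=aik(p,M)
       if marg(q)<.15: continue
       L=p-np.outer(np.linspace(.08,.4,9),M[:,2])
       if L[:,2].min()<.15 : continue
       dC=np.where(L[:,2]<.38,np.hypot(L[:,0]-.43,L[:,1]+.226),9).min()
       if dC<.16: continue
       pl=tcp+[0,0,.15];pp=p+[0,0,.12]
       mi,st_=interp(pl,Mg,pp,M)
       if mi<.05 or st_>.5: continue
       res.append((min(mi,.25)*10-st_*5+abs(np.cos(np.radians(U-2)))*1,A,e,s,U,ps,round(mi,2),round(st_,2),q.round(2),M[:,2].round(2),p.round(3)))
  res.sort(key=lambda r:-r[0])
  seen={}
  for r in res:
    k=r[1:4]
    seen[k]=seen.get(k,0)+1
    if seen[k]<=3: print(*r)
E
python3 s.py
```

```text
3.0455390992103126 99.5 0 -1 15 165 0.59 0.09 [-0.    0.46  1.53 -0.37  1.95  1.25] [-0.7  -0.33 -0.64] [ 0.364 -0.084  0.108]
3.0138354328736616 99.5 0 -1 0 165 0.54 0.1 [-0.01  0.5   1.49 -0.29  2.    1.44] [-0.74 -0.26 -0.62] [ 0.359 -0.057  0.108]
3.0114832709372474 99.5 0 -1 0 180 0.5 0.1 [-0.16  0.52  1.46 -0.13  2.03  1.41] [-0.77 -0.   -0.64] [ 0.359 -0.053  0.108]
0.8917587436118789 99.5 0 1 -105 105 0.12 0.13 [-0.43  0.65  1.37  0.59  1.97 -0.48] [-0.4   0.75 -0.52] [0.491 0.056 0.11 ]
0.7203584238946853 99.5 0 1 -60 75 0.12 0.18 [-0.22  0.66  1.31  0.23  2.11 -0.95] [-0.74  0.36 -0.57] [0.409 0.04  0.109]
0.6926527065894648 99.5 0 1 -75 90 0.12 0.15 [-0.31  0.64  1.34  0.38  2.06 -0.78] [-0.62  0.54 -0.57] [0.436 0.053 0.109]
```

```bash
python3 - <<'E'
from h import *
a=eyes.camera_model('top');b=eyes.camera_model('side')
for n,t,s in[('cab top front-left',(281,133),(308,140)),('cab front-right',(347,133),(349,187)),('blue front-left',(351,140),(348,194)),('pot handle',(427,147),(402,292))]:
    print(n,*[np.round(v,3) for v in tri([a,b],[t,s])])
im=cv2.resize(cv2.imread('pics/side0.png')[85:285,240:500],None,fx=3,fy=3,interpolation=2)
cv2.imwrite('pics/z3.png',im)
E
```

```text
cab top front-left [ 0.67  -0.096  0.071] [0.004 0.004]
cab front-right [ 0.659 -0.31   0.1  ] [0.006 0.006]
blue front-left [ 0.64  -0.325  0.097] [0.002 0.002]
pot handle [ 0.631 -0.604  0.02 ] [0.009 0.009]
```

View pics/z3.png

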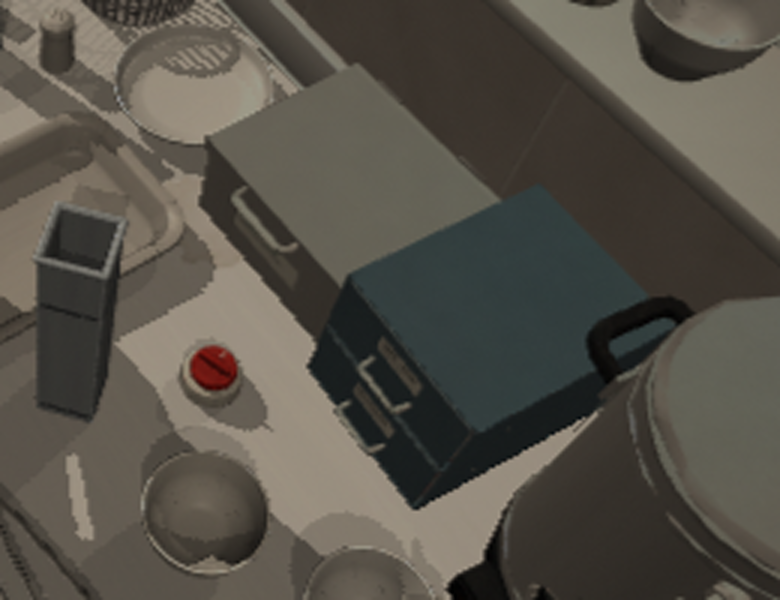

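The cabinets on the right are about 0.1 m tall and start at x≈0.66, y<-0.1, so a slightly pitched grasp keeps clear of them. Next I'll compute the whole sequence.

```bash
cat > seq.py <<'E'
from s import *
e=12;zg=.115;A=99.5;K=.017
a=az(A,e);Mg=toolM(a,-az(A+90));hT=Mg.T@np.array([0,0,1.])
def pose(grip,U,down):  # holder axis azimuth U, pitched down; tool in vertical plane above
    h=az(U,down);y0=np.cross([0,0,1],az(U)); best=None
    for y in(y0,-y0):
        # frame mapping: hT->h, tool y -> y
        M=R.align_vectors([h,y],[hT,[0,1,0]])[0].as_matrix()
        if best is None or M[2,2]<best[2,2]: best=M
    return np.array(grip)+K*best[:,2],best
H=np.array([.568,.232,zg])
W={'pre':(H-.10*a+K*a,Mg),'grasp':(H+K*a,Mg),'lift':(H+K*a+[0,-.02,.15],Mg),
 'mid':pose([.40,-.05,.30],2,-15)}
def pour(d,mx=.42,mz=.07,my=-.053): m=np.array([mx,my,mz]);return pose(m-(.2-zg)*az(2,d),2,d)
W['p0']=pour(5);W['p50']=pour(50);W['back']=pour(50,.33,.085);W['lay']=pose([.50,.12,.025],0,0);W['layup']=pose([.50,.12,.2],0,0)
if __name__=='__main__':
  s,M0=st();pv=('now',s['tool_pos'],M0)
  for k in['pre','grasp','lift','mid','p0','p50','back','layup','lay']:
    p,M=W[k];d=(R.from_matrix(M)*R.from_matrix(pv[2]).inv()).as_rotvec(degrees=True)
    print(k,p.round(3),'z',M[:,2].round(2),'q',aik(p,M).round(2),'interp',*np.round(interp(pv[1],pv[2],p,M),2),'dp',((p-pv[1])*100).round(2),'dr',d.round(1))
    pv=(k,p,M)
E
python3 seq.py
```

```text
t 2.0167 q [ 0.507 -0.863  2.362 -0.278  0.978 -1.151] p [0.4771 0.2188 0.2321] open 0.0743 gf 0.0 F [ 0.1 -0.3 -1.4]
y [-0.16   0.987 -0.007] z [ 0.647  0.099 -0.756]
pre [0.581 0.152 0.132] z [-0.16  0.96 -0.21] q [-0.42  0.79  1.37  1.04  1.91 -0.75] interp 0.03 0.11 dp [10.43 -6.69 -9.98] dr [ 74.4 103.3 -53.3]
grasp [0.565 0.248 0.111] z [-0.16  0.96 -0.21] q [-0.3   0.74  1.5   1.11  1.78 -0.78] interp 0.82 0.01 dp [-1.61  9.65 -2.08] dr [0. 0. 0.]
lift [0.565 0.228 0.261] z [-0.16  0.96 -0.21] q [-0.33  0.5   1.52  1.15  1.9  -0.58] interp 0.83 0.01 dp [ 0. -2. 15.] dr [0. 0. 0.]
mid [ 0.401 -0.05   0.283] z [ 0.05  0.   -1.  ] q [-0.27 -0.5   1.88  0.02  1.71  1.27] interp 0.34 0.09 dp [-16.44 -27.84   2.16] dr [-64.7  52.8 -81.8]
p0 [ 0.33  -0.056  0.061] z [-0.29 -0.01 -0.96] q [-0.23 -0.15  2.05 -0.08  1.53  1.32] interp 0.39 0.02 dp [ -7.05  -0.62 -22.19] dr [-0.7 20.   0. ]
p50 [ 0.35  -0.055  0.127] z [-0.88 -0.03 -0.47] q [-0.13  0.67  1.34 -0.18  2.2   1.38] interp 0.45 0.04 dp [2.   0.07 6.6 ] dr [-1.6 45.   0. ]
back [ 0.26  -0.055  0.142] z [-0.88 -0.03 -0.47] q [-0.15  0.45  1.63 -0.2   2.14  1.38] interp 0.53 0.01 dp [-9.   0.   1.5] dr [0. 0. 0.]
layup [0.496 0.12  0.183] z [-0.21  0.   -0.98] q [0.12 0.12 1.54 0.02 1.7  1.69] interp 0.59 0.03 dp [23.61 17.54  4.12] dr [  0.9 -50.   -1.9]
lay [0.496 0.12  0.008] z [-0.21  0.   -0.98] q [0.12 0.28 1.68 0.02 1.38 1.68] interp 0.82 0.01 dp [  0.    0.  -17.5] dr [0. 0. 0.]
```

```bash
python3 - <<'E'
from seq import *
s,M0=st()
x,T=fk([.0,-.2,1.75,.4,1.5,-.9],P);Mw=T.as_matrix()
print('way',x.round(3),Mw[:,2].round(2))
hi_=(W['pre'][0]+[0,-.04,.15],Mg)
Mw2=Mw
pv=(s['tool_pos'],M0)
for k,(p,M) in {'way':(np.array([.46,.10,.33]),Mw),'hi':hi_,'pre':W['pre']}.items():
    d=(R.from_matrix(M)*R.from_matrix(pv[1]).inv()).as_rotvec(degrees=True)
    print(k,p.round(3),M[:,2].round(2),aik(p,M).round(2),np.round(interp(*pv,p,M),2),'dp',((p-pv[0])*100).round(2),'dr',d.round(2)); pv=(p,M)
E
```

```text
t 2.0167 q [ 0.507 -0.863  2.362 -0.278  0.978 -1.151] p [0.4771 0.2188 0.2321] open 0.0743 gf 0.0 F [ 0.1 -0.3 -1.4]
y [-0.16   0.987 -0.007] z [ 0.647  0.099 -0.756]
way [0.518 0.207 0.261] [ 0.09  0.39 -0.92]
way [0.46 0.1  0.33] [ 0.09  0.39 -0.92] [-0.25 -0.36  1.76  0.42  1.74 -1.07] [0.03 0.04] dp [ -1.71 -11.88   9.79] dr [ 33.79  44.53 -36.98]
hi [0.581 0.112 0.282] [-0.16  0.96 -0.21] [-0.48  0.6   1.34  1.09  2.06 -0.56] [0.53 0.05] dp [12.14  1.19 -4.77] dr [ 49.16  48.86 -22.29]
pre [0.581 0.152 0.132] [-0.16  0.96 -0.21] [-0.42  0.79  1.37  1.04  1.91 -0.75] [0.67 0.01] dp [  0.   4. -15.] dr [0. 0. 0.]
```

>>> {"op": "arm_command", "data": {"deltas": [[[-0.15, -1, 0.82, 2.82, 3.71, -3.08], [-0.15, -1, 0.82, 2.82, 3.71, -3.08], [-0.15, -1, 0.82, 2.82, 3.71, -3.08], [-0.15, -1, 0.82, 2.82, 3.71, -3.08], [-0.15, -1, 0.82, 2.82, 3.71, -3.08], [-0.15, -1, 0.82, 2.82, 3.71, -3.08], [-0.15, -1, 0.82, 2.82, 3.71, -3.08], [-0.15, -1, 0.82, 2.82, 3.71, -3.08], [-0.15, -1, 0.82, 2.82, 3.71, -3.08], [-0.15, -1, 0.82, 2.82, 3.71, -3.08], [-0.15, -1, 0.82, 2.82, 3.71, -3.08], [-0.15, -1, 0.82, 2.82, 3.71, -3.08]]]}}

```text
t: 3.02
tool_pos: [0.4625, 0.0997, 0.3427]
orientation: [-1.024, -2.863, -0.63]
force: [-0.3, 0.0, -0.3]
opening: 0.0743
gripper_force: 0.0
```

>>> {"op": "arm_command", "data": {"deltas": [[[1, 0.1, -0.4, 4.1, 4.07, -1.86], [1, 0.1, -0.4, 4.1, 4.07, -1.86], [1, 0.1, -0.4, 4.1, 4.07, -1.86], [1, 0.1, -0.4, 4.1, 4.07, -1.86], [1, 0.1, -0.4, 4.1, 4.07, -1.86], [1, 0.1, -0.4, 4.1, 4.07, -1.86], [1, 0.1, -0.4, 4.1, 4.07, -1.86], [1, 0.1, -0.4, 4.1, 4.07, -1.86], [1, 0.1, -0.4, 4.1, 4.07, -1.86], [1, 0.1, -0.4, 4.1, 4.07, -1.86], [1, 0.1, -0.4, 4.1, 4.07, -1.86], [0, 0, 0, 4.1, 4.07, -1.86]]]}}

```text
t: 4.02
tool_pos: [0.5737, 0.1108, 0.296]
orientation: [-1.235, -1.449, -0.99]
force: [0.1, -0.9, -0.5]
opening: 0.0747
gripper_force: 0.0
```

```bash
cat >> seq.py <<'E'
def togo(k,off=(0,0,0)):
    s,M0=st();p,M=W[k];print('to',k,'dp cm',((p+np.array(off)-s['tool_pos'])*100).round(2),'dr',(R.from_matrix(M)*R.from_matrix(M0).inv()).as_rotvec(degrees=True).round(2))
E
python3 -c "
from seq import *
togo('pre');snap('wrist','w1.png');snap('top','t1.png')"
```

```text
t 4.0167 q [-0.484  0.555  1.369  1.092  2.068 -0.548] p [0.5737 0.1108 0.296 ] open 0.0747 gf 0.0 F [ 0.1 -0.9 -0.5]
y [ 0.987  0.16  -0.002] z [-0.157  0.964 -0.215]
to pre dp cm [  0.77   4.11 -16.37] dr [ 0.44 -0.03  0.29]
```

View pics/w1.png

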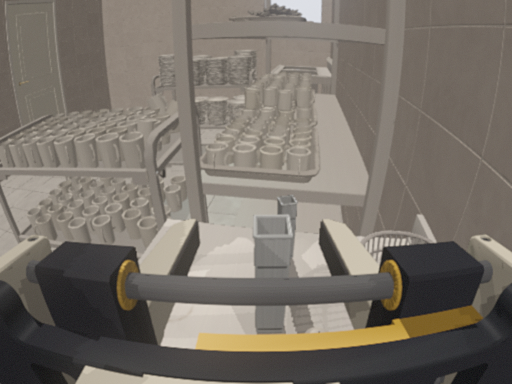

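The wrist view shows the holder mouth between the fingers at around (273,228). I'll check that against the estimated position.

```bash
python3 - <<'E'
from h import *
m=eyes.camera_model('wrist');print({k:np.round(v,3) for k,v in m.items()})
r,_=cv2.Rodrigues(np.array(m['rvec'],float));t=np.array(m['tvec'],float).ravel()
x=r@np.array([.568,.232,.2])+t
th=np.arctan2(np.hypot(x[0],x[1]),x[2]);d=x[:2]/np.hypot(*x[:2]);print('pred',m['fx']*th*d+[m['cx'],m['cy']])
im=cv2.imread('pics/w1.png');cv2.imwrite('pics/w1c.png',cv2.resize(im[200:340,215:335],None,fx=4,fy=4,interpolation=2))
for u in((.546,.232,.2),(.59,.232,.2),(.568,.21,.2),(.568,.254,.2)):
  x=r@np.array(u)+t;th=np.arctan2(np.hypot(x[0],x[1]),x[2]);d=x[:2]/np.hypot(*x[:2]);print(m['fx']*th*d+[m['cx'],m['cy']])
E
```

```text
{'fx': np.float64(297.319), 'fy': np.float64(297.319), 'cx': np.float64(258.883), 'cy': np.float64(187.405), 'rvec': array([ 2.059,  0.16 , -0.107]), 'tvec': array([-0.579,  0.291,  0.33 ])}
pred [272.82469788 224.81731957]
[254.76943667 223.27973243]
[291.08394918 226.28122416]
[270.48922471 235.85472758]
[274.92164264 214.82180065]
```

View pics/w1c.png

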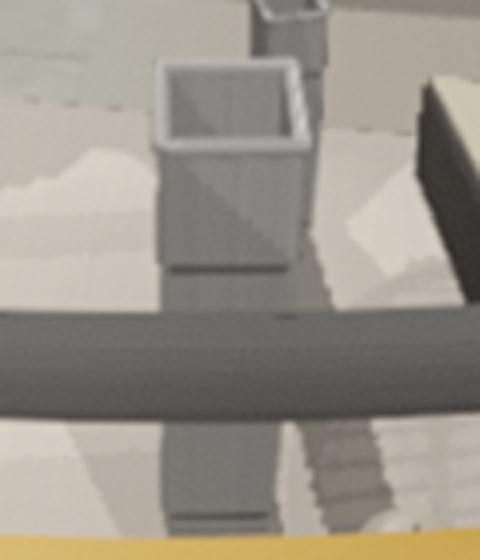

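The measured mouth centre is about (272.5,226) against a predicted (272.8,225), so the position holds. Going in.

>>> {"op": "arm_command", "data": {"deltas": [[[0.13, 0.68, -2.73, 0, 0, 0], [0.13, 0.68, -2.73, 0, 0, 0], [0.13, 0.68, -2.73, 0, 0, 0], [0.13, 0.68, -2.73, 0, 0, 0], [0.13, 0.68, -2.73, 0, 0, 0], [0.12, 0.68, -2.73, 0.4, 0, 0.3], [0, 0, 0, 0, 0, 0], [0, 0, 0, 0, 0, 0]]]}}

```text
t: 4.78
tool_pos: [0.5796, 0.1525, 0.1326]
orientation: [-1.225, -1.453, -0.989]
force: [0.8, -1.1, 0.2]
opening: 0.0741
gripper_force: 0.0
```

```bash
python3 -c "
from seq import *
togo('grasp')"
```

```text
t 4.7833 q [-0.424  0.786  1.379  1.035  1.911 -0.755] p [0.5796 0.1525 0.1326] open 0.0741 gf 0.0 F [ 0.8 -1.1  0.2]
y [0.986 0.168 0.001] z [-0.164  0.963 -0.212]
to grasp dp cm [-1.43  9.59 -2.11] dr [ 0.24  0.12 -0.18]
```

>>> {"op": "arm_command", "data": {"deltas": [[[-0.24, 1.6, -0.35, 0, 0, 0], [-0.24, 1.6, -0.35, 0, 0, 0], [-0.24, 1.6, -0.35, 0, 0, 0], [-0.24, 1.6, -0.35, 0, 0, 0], [-0.24, 1.6, -0.35, 0, 0, 0], [-0.24, 1.6, -0.35, 0, 0, 0], [0, 0, 0, 0, 0, 0], [0, 0, 0, 0, 0, 0]]]}}

```text
t: 5.45
tool_pos: [0.5642, 0.2499, 0.1109]
orientation: [-1.225, -1.45, -0.988]
force: [0.1, 0.3, 0.3]
opening: 0.0742
gripper_force: 0.0
```

>>> {"op": "arm_command", "data": {"deltas": [[[0, 0, 0, 0, 0, 0], [0, 0, 0, 0, 0, 0], [0, 0, 0, 0, 0, 0], [0, 0, 0, 0, 0, 0], [0, 0, 0, 0, 0, 0], [0, 0, 0, 0, 0, 0], [0, 0, 0, 0, 0, 0], [0, 0, 0, 0, 0, 0]]], "gripper": -1, "squeeze": 45}}

```text
t: 6.12
tool_pos: [0.5656, 0.248, 0.1113]
orientation: [-1.227, -1.45, -0.991]
force: [-0.3, -0.9, 1.6]
opening: 0.0435
gripper_force: 45.0
```

```bash
python3 -c "
from seq import *
st();togo('lift')"
```

```text
t 6.1167 q [-0.298  0.743  1.501  1.106  1.782 -0.775] p [0.5656 0.248  0.1113] open 0.0435 gf 45.0 F [-0.3 -0.9  1.6]
y [0.986 0.165 0.001] z [-0.161  0.964 -0.212]
t 6.1167 q [-0.298  0.743  1.501  1.106  1.782 -0.775] p [0.5656 0.248  0.1113] open 0.0435 gf 45.0 F [-0.3 -0.9  1.6]
y [0.986 0.165 0.001] z [-0.161  0.964 -0.212]
to lift dp cm [-0.03 -1.96 15.02] dr [ 0.2   0.06 -0.  ]
```

```bash
python3 - <<'E'
from seq import *
p0,M0=W['lift'];p1,M1=W['mid'];d=(R.from_matrix(M1)*R.from_matrix(M0).inv()).as_rotvec()
for t in np.linspace(0,1,10):
    M=R.from_rotvec(d*t).as_matrix()@M0;p=p0+t*(p1-p0);h=M@hT;g=p-K*M[:,2]
    print(np.degrees(np.arcsin(h[2])).round(),'base',(g-zg*h).round(2),'mouth',(g+(.2-zg)*h).round(2),'wr',(p-.4*M[:,2]).round(2))
E
```

```text
nan base [0.57 0.21 0.15] mouth [0.57 0.21 0.35] wr [ 0.63 -0.16  0.34]
81.0 base [0.53 0.17 0.16] mouth [0.56 0.19 0.35] wr [ 0.56 -0.18  0.39]
72.0 base [0.5  0.13 0.16] mouth [0.55 0.17 0.35] wr [ 0.5  -0.19  0.44]
62.0 base [0.47 0.09 0.18] mouth [0.54 0.15 0.35] wr [ 0.45 -0.19  0.49]
54.0 base [0.43 0.06 0.19] mouth [0.53 0.12 0.35] wr [ 0.41 -0.18  0.54]
45.0 base [0.4  0.03 0.21] mouth [0.52 0.09 0.35] wr [ 0.38 -0.16  0.58]
37.0 base [0.37 0.   0.22] mouth [0.52 0.06 0.34] wr [ 0.36 -0.13  0.62]
29.0 base [ 0.34 -0.02  0.24] mouth [0.51 0.03 0.34] wr [ 0.35 -0.1   0.65]
22.0 base [ 0.31 -0.04  0.26] mouth [ 0.49 -0.01  0.33] wr [ 0.36 -0.08  0.67]
15.0 base [ 0.29 -0.05  0.27] mouth [ 0.48 -0.05  0.32] wr [ 0.38 -0.05  0.68]<stdin>:5: RuntimeWarning: invalid value encountered in arcsin
```

>>> {"op": "arm_command", "data": {"deltas": [[[0, -0.2, 1.9, 0, 0, 0], [0, -0.2, 1.9, 0, 0, 0], [0, -0.2, 1.9, 0, 0, 0], [0, -0.2, 1.9, 0, 0, 0], [0, -0.3, 1.9, 0, 0, 0], [0, -0.3, 1.9, 0, 0, 0], [0, -0.3, 1.8, 0, 0, 0], [0, -0.3, 1.8, 0, 0, 0], [0, 0, 0, 0, 0, 0]]]}}

```text
t: 6.87
tool_pos: [0.5664, 0.2276, 0.2643]
orientation: [-1.226, -1.455, -0.993]
force: [1.1, 0.1, -2.5]
opening: 0.0434
gripper_force: 45.0
```

>>> {"op": "arm_command", "data": {"deltas": [[[-0.91, -1.54, 0.1, -3.6, 2.93, -4.54], [-0.91, -1.54, 0.1, -3.6, 2.93, -4.54], [-0.91, -1.54, 0.1, -3.6, 2.93, -4.54], [-0.91, -1.54, 0.1, -3.6, 2.93, -4.54], [-0.91, -1.54, 0.1, -3.6, 2.93, -4.54], [-0.91, -1.54, 0.1, -3.6, 2.93, -4.54], [-0.91, -1.54, 0.1, -3.6, 2.93, -4.54], [-0.91, -1.54, 0.1, -3.6, 2.93, -4.54], [-0.91, -1.54, 0.1, -3.6, 2.93, -4.54]]]}}

```text
t: 7.62
tool_pos: [0.4823, 0.0885, 0.2686]
orientation: [-2.32, -0.939, -0.658]
force: [0.2, 0.9, -2.5]
opening: 0.0432
gripper_force: 45.0
```

>>> {"op": "arm_command", "data": {"deltas": [[[-0.91, -1.54, 0.1, -3.6, 2.93, -4.54], [-0.91, -1.54, 0.1, -3.6, 2.93, -4.54], [-0.91, -1.54, 0.1, -3.6, 2.93, -4.54], [-0.91, -1.54, 0.1, -3.6, 2.93, -4.54], [-0.91, -1.54, 0.1, -3.6, 2.93, -4.54], [-0.91, -1.54, 0.1, -3.6, 2.93, -4.54], [-0.91, -1.54, 0.1, -3.6, 2.93, -4.54], [-0.91, -1.54, 0.1, -3.6, 2.93, -4.54], [-0.91, -1.54, 0.1, -3.6, 2.93, -4.54], [0, 0, 0, 0, 0, 0]]]}}

```text
t: 8.45
tool_pos: [0.4009, -0.0493, 0.2783]
orientation: [3.137, 0.057, 0.068]
force: [0.7, 0.6, -2.9]
opening: 0.0432
gripper_force: 45.0
```

```bash
python3 -c "
from seq import *
togo('mid')
W['p10']=pour(10,.42,.10);W['p30']=pour(30,.42,.08)
for k in ('p10','p30','p50'): togo(k);print(aik(*W[k]).round(2))
a,_=snap('top','t2.png');b,_=snap('side','s2.png')
cv2.imwrite('pics/z4.png',np.hstack([a[100:300,130:400],b[60:260,100:370]])[:, :])
"
```

```text
t 8.45 q [-0.258 -0.487  1.882  0.009  1.704  1.277] p [ 0.4009 -0.0493  0.2783] open 0.0432 gf 45.0 F [ 0.7  0.6 -2.9]
y [ 0.036 -0.999  0.004] z [ 0.044 -0.002 -0.999]
to mid dp cm [ 0.   -0.07  0.47] dr [ 0.24 -0.49 -0.07]
t 8.45 q [-0.258 -0.487  1.882  0.009  1.704  1.277] p [ 0.4009 -0.0493  0.2783] open 0.0432 gf 45.0 F [ 0.7  0.6 -2.9]
y [ 0.036 -0.999  0.004] z [ 0.044 -0.002 -0.999]
to p10 dp cm [ -7.09  -0.69 -17.93] dr [-0.65 24.49 -0.12]
[-0.21 -0.09  1.95 -0.09  1.66  1.33]
t 8.45 q [-0.258 -0.487  1.882  0.009  1.704  1.277] p [ 0.4009 -0.0493  0.2783] open 0.0432 gf 45.0 F [ 0.7  0.6 -2.9]
y [ 0.036 -0.999  0.004] z [ 0.044 -0.002 -0.999]
to p30 dp cm [ -6.58  -0.67 -16.84] dr [-1.37 44.48 -0.15]
[-0.16  0.31  1.64 -0.14  1.91  1.38]
t 8.45 q [-0.258 -0.487  1.882  0.009  1.704  1.277] p [ 0.4009 -0.0493  0.2783] open 0.0432 gf 45.0 F [ 0.7  0.6 -2.9]
y [ 0.036 -0.999  0.004] z [ 0.044 -0.002 -0.999]
to p50 dp cm [ -5.05  -0.61 -15.12] dr [-2.09 64.46 -0.19]
[-0.13  0.67  1.34 -0.18  2.2   1.38]
```

View pics/z4.png

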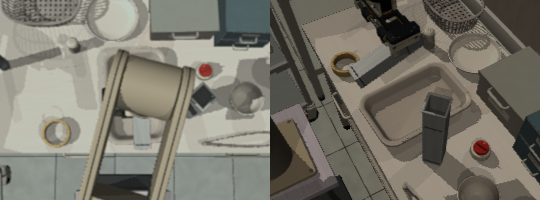

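>>> {"op": "arm_command", "data": {"deltas": [[[-0.71, -0.07, -1.79, -0.07, 2.45, 0], [-0.71, -0.07, -1.79, -0.07, 2.45, 0], [-0.71, -0.07, -1.79, -0.07, 2.45, 0], [-0.71, -0.07, -1.79, -0.07, 2.45, 0], [-0.71, -0.07, -1.79, -0.07, 2.45, 0], [-0.71, -0.07, -1.79, -0.07, 2.45, 0], [-0.71, -0.07, -1.79, -0.07, 2.45, 0], [-0.71, -0.07, -1.79, -0.07, 2.45, 0], [-0.71, -0.07, -1.79, -0.07, 2.45, 0], [-0.71, -0.07, -1.79, -0.07, 2.45, 0], [0, 0, 0, 0, 0, 0]]]}}

```text
t: 9.47
tool_pos: [0.3269, -0.0547, 0.0957]
orientation: [-3.08, -0.061, 0.606]
force: [-1.0, 0.6, -4.0]
opening: 0.0437
gripper_force: 45.0
```

>>> {"op": "arm_command", "data": {"deltas": [[[0.17, 0.01, 0.23, -0.12, 3.33, 0], [0.17, 0.01, 0.23, -0.12, 3.33, 0], [0.17, 0.01, 0.23, -0.12, 3.33, 0], [0.17, 0.01, 0.23, -0.12, 3.33, 0], [0.17, 0.01, 0.23, -0.12, 3.33, 0], [0.17, 0.01, 0.23, -0.12, 3.33, 0], [0.17, 0.01, 0.23, -0.12, 3.33, 0], [0.17, 0.01, 0.23, -0.12, 3.33, 0], [0.17, 0.01, 0.23, -0.12, 3.33, 0], [0.17, 0.01, 0.23, -0.12, 3.33, 0], [0.17, 0.01, 0.23, -0.12, 3.33, 0], [0.17, 0.01, 0.23, -0.12, 3.33, 0]]]}}

```text
t: 10.47
tool_pos: [0.352, -0.0546, 0.1281]
orientation: [2.688, 0.052, -1.605]
force: [-0.4, -0.1, -1.8]
opening: 0.0434
gripper_force: 45.0
```

>>> {"op": "arm_command", "data": {"deltas": [[[0, 0, 0, 0, 0, 0], [0, 0, 0, 0, 0, 0], [0, 0, 0, 0, 0, 0], [0, 0, 0, 0, 0, 0], [0, 0, 0, 0, 0, 0], [0, 0, 0, 0, 0, 0], [0, 0, 0, 0, 0, 0], [0, 0, 0, 0, 0, 0], [0, 0, 0, 0, 0, 0]]]}}

```text
t: 11.22
tool_pos: [0.3509, -0.0547, 0.1279]
orientation: [2.683, 0.049, -1.604]
force: [-0.2, 0.6, -2.9]
opening: 0.0434
gripper_force: 45.0
```

```bash
python3 -c "
from seq import *
s,M=st();h=M@hT;g=s['tool_pos']-K*M[:,2];print('tilt',np.degrees(np.arcsin(h[2])),'mouth',g+.085*h,'base',g-.115*h)
b,_=snap('side','s3.png');a,_=snap('top','t3.png')
f=lambda i:cv2.resize(i,None,fx=2.9,fy=2.9,interpolation=2)
cv2.imwrite('pics/z5.png',np.hstack([f(b[105:215,175:310]),f(a[135:245,228:308])]))
"
```

```text
t 11.2167 q [-0.133  0.669  1.337 -0.181  2.199  1.38 ] p [ 0.3509 -0.0547  0.1279] open 0.0434 gf 45.0 F [-0.2  0.6 -2.9]
y [ 0.035 -0.999 -0.003] z [-0.88  -0.029 -0.474]
tilt -49.72859912761922 mouth [ 0.42081131 -0.05210081  0.07105111] base [ 0.29162597 -0.05709397  0.22364933]
```

View pics/z5.png

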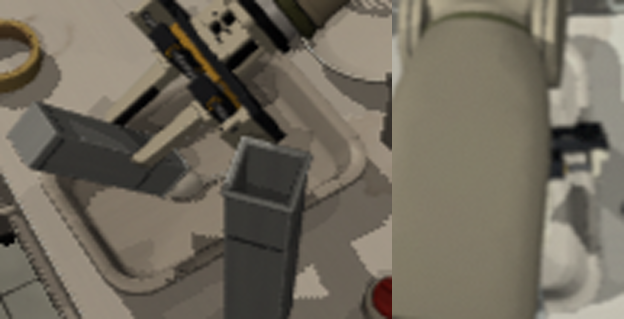

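The side view shows the spoon's bowl sticking out of the mouth onto the tray floor at crop (185,185), with its tail still in the bore. I'll draw the holder back.

>>> {"op": "arm_command", "data": {"deltas": [[[-0.75, 0, 0.1, 0, 0, 0], [-0.75, 0, 0.1, 0, 0, 0], [-0.75, 0, 0.1, 0, 0, 0], [-0.75, 0, 0.1, 0, 0, 0], [-0.75, 0, 0.1, 0, 0, 0], [-0.75, 0, 0.1, 0, 0, 0], [-0.75, 0, 0.1, 0, 0, 0], [-0.75, 0, 0.1, 0, 0, 0], [-0.75, 0, 0.1, 0, 0, 0], [-0.75, 0, 0.1, 0, 0, 0], [-0.75, 0, 0.1, 0, 0, 0], [-0.75, 0, 0.1, 0, 0, 0]]]}}

```text
t: 12.32
tool_pos: [0.2602, -0.0548, 0.1399]
orientation: [2.683, 0.049, -1.604]
force: [-0.5, 0.3, -3.0]
opening: 0.0433
gripper_force: 45.0
```

```bash
python3 -c "
from seq import *
s,M=st();h=M@hT;g=s['tool_pos']-K*M[:,2];m=g+.085*h;print('mouth',m)
b,mb=snap('side','s4.png')
o=cv2.imread('pics/side0.png');d=cv2.absdiff(o,b).sum(2)
# changed pixels on the tray floor region right of the mouth
pts=proj(mb,[(x,y,.003) for x in np.arange(.35,.6,.01) for y in np.arange(-.115,.02,.01)]).round().astype(int)
G=d[pts[:,1],pts[:,0]].reshape(25,-1);print(G)
print('mouth px',proj(mb,[m]))
"
```

```text
t 12.3167 q [-0.153  0.445  1.629 -0.193  2.13   1.375] p [ 0.2602 -0.0548  0.1399] open 0.0433 gf 45.0 F [-0.5  0.3 -3. ]
y [ 0.035 -0.999 -0.003] z [-0.88  -0.029 -0.473]
mouth [ 0.33002049 -0.05214878  0.08303696]
[[151 140 137 136 136 138 136 137 135  72  67  66  54  67]
 [162 150 138 137 135 138 138 137 138 123   9  51  45  59]
 [173 153 143 139 135 138 136 139 134 138  85  76  38  43]
 [172 164 150 139 141 138 137 138 137 140 122  71  39  41]
 [174 173 154 146 141 139 141 138 139 140 136  72  37  42]
 [174 171 167 155 140 141 142 137 141 139  41  39  16  44]
 [175 171 168 163 149 142 129  22  23  39 106 156  50  16]
 [173 170 154 151  47  20   3   9 167 158 159 159  48  36]
 [160  25  22  24  22  13 134   9  65 177 157 154  51  54]
 [ 23  25  25  24  23 116 122   5  83 172 156 154 126  15]
 [ 23  27  23  23  24 118 131  41  14 164 167 277 272 203]
 [ 13  11  21  23  21 118 114  61  73 308 313 315 299 214]
 [ 11  13  12  15  21  23 120   9  23 299 294 293  63  65]
 [ 14  12   9  13  10  21  14  28  21  21  39  39  43  41]
 [ 13  10  10  12  19  13   5  56  21  36  38  39  39  40]
 [ 11  11  16   5   6  11   3  23  25  21  38  39  39  42]
 [  9  20   8   8  11  11   8   4  23  23  23  24  11  17]
 [ 54   9   9  12  11  11  11   9   0  19  22  21  21  16]
 [  9   9  11  12  12  10  11  11   9  12  22  20  21  17]
 [105  10  11  10  11  11  11  11   5  73  22  22  21  17]
 [  6 167  12  12  11  11   9   6  78  21  22  22  25  17]
 [ 21  15 169  13  10  11  16  78  19  17  20  25  23  18]
 [ 21  23  22 185  11  17  77  19  17  20  22  19  22  15]
 [ 23  24  22  21 173  76  19  20  15  18  23  22  24  18]
 [ 23  24  22  20  19  19  20  19  18  24  21  23  20  15]]
mouth px [[205.02721364 171.75462921]]
```

```bash
python3 -c "
from h import *
b=cv2.imread('pics/s4.png');a,_=snap('top','t4.png')
w,_=snap('wrist','w4.png')
z=np.zeros((600,800,3),np.uint8);z[:330,:480]=cv2.resize(b[115:225,160:320],None,fx=3,fy=3,interpolation=2)
z[:330,490:760]=cv2.resize(a[140:250,225:315],None,fx=3,fy=3,interpolation=2)
z[335:599,:352]=cv2.resize(w,(352,264),interpolation=3);cv2.imwrite('pics/z6.png',z)"
```

```text
(no output)
```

View pics/z6.png

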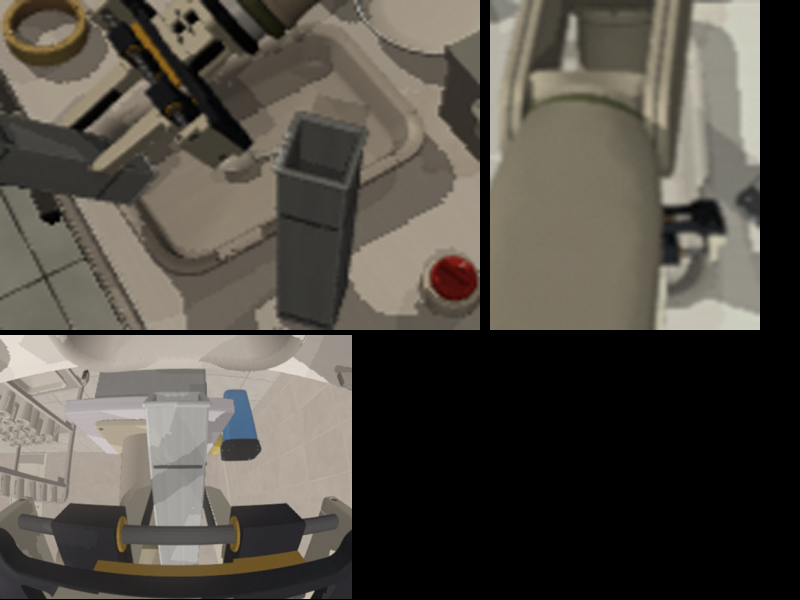

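The spoon is out. It lies in the tray with its bowl at side pixel (240,171) and its handle pointing +x, and the holder mouth is well clear at (205,172). I'll lift, level the holder, and carry it to the free area left of the tray.

>>> {"op": "arm_command", "data": {"deltas": [[[0, 0, 3, 0, -3, 0], [0, 0, 3, 0, -3, 0], [0, 0, 3, 0, -3, 0], [0, 0, 3, 0, -3, 0], [0, 0, 3, 0, -3, 0]]]}}

```text
t: 12.88
tool_pos: [0.2609, -0.0547, 0.2912]
orientation: [2.867, 0.046, -1.235]
force: [1.4, -0.1, -2.5]
opening: 0.0435
gripper_force: 45.0
```

>>> {"op": "arm_command", "data": {"deltas": [[[2.36, 1.75, -1.0, 0.1, -3.5, -0.19], [2.36, 1.75, -1.0, 0.1, -3.5, -0.19], [2.36, 1.75, -1.0, 0.1, -3.5, -0.19], [2.36, 1.75, -1.0, 0.1, -3.5, -0.19], [2.36, 1.75, -1.0, 0.1, -3.5, -0.19], [2.36, 1.75, -1.0, 0.1, -3.5, -0.19], [2.36, 1.75, -1.0, 0.1, -3.5, -0.19], [2.36, 1.75, -1.0, 0.1, -3.5, -0.19], [2.36, 1.75, -1.0, 0.1, -3.5, -0.19], [2.36, 1.75, -1.0, 0.1, -3.5, -0.19], [0, 0, 0, 0, 0, 0]]]}}

```text
t: 13.8
tool_pos: [0.4981, 0.1229, 0.1884]
orientation: [-3.123, -0.001, 0.317]
force: [-0.6, -0.6, -3.0]
opening: 0.0432
gripper_force: 45.0
```

```bash
python3 -c "
from seq import *
togo('layup');togo('lay')
a,ma=snap('top','t5.png');b,mb=snap('side','s5.png')
print('spoon bowl',plane(mb,240,171,.008))
p,M=W['layup'];h=M@hT;g=p-K*M[:,2]
o=cv2.imread('pics/side0.png')
for n,m in(('top',ma),('side',mb)):
  print(n,'mouth',proj(m,[g+.085*h]).round(1),'base',proj(m,[g-.115*h]).round(1))
"
```

```text
t 13.8 q [0.121 0.114 1.53  0.027 1.698 1.691] p [0.4981 0.1229 0.1884] open 0.0432 gf 45.0 F [-0.6 -0.6 -3. ]
y [ 0.001 -1.    -0.003] z [-0.201  0.003 -0.98 ]
to layup dp cm [-0.17 -0.29 -0.5 ] dr [-0.17  0.41 -0.03]
t 13.8 q [0.121 0.114 1.53  0.027 1.698 1.691] p [0.4981 0.1229 0.1884] open 0.0432 gf 45.0 F [-0.6 -0.6 -3. ]
y [ 0.001 -1.    -0.003] z [-0.201  0.003 -0.98 ]
to lay dp cm [ -0.17  -0.29 -18.  ] dr [-0.17  0.41 -0.03]
spoon bowl [ 0.44279805 -0.05463001  0.008     ]
top mouth [[211.5 148.4]] base [[210.2 215. ]]
side mouth [[251.7  75.2]] base [[191.8  98.7]]
```

>>> {"op": "arm_command", "data": {"deltas": [[[0, 0, -2.1, 0, 0.4, 0], [0, 0, -2.1, 0, 0, 0], [0, 0, -2.1, 0, 0, 0], [0, 0, -2.1, 0, 0, 0], [0, 0, -2.1, 0, 0, 0], [0, 0, -2.1, 0, 0, 0], [0, 0, -2.1, 0, 0, 0], [0, 0, -1.5, 0, 0, 0], [0, 0, -0.8, 0, 0, 0], [0, 0, -0.4, 0, 0, 0], [0, 0, 0, 0, 0, 0], [0, 0, 0, 0, 0, 0]]]}}

```text
t: 14.9
tool_pos: [0.4975, 0.1201, 0.0166]
orientation: [-3.122, 0.002, 0.331]
force: [-0.1, -0.4, -2.2]
opening: 0.0435
gripper_force: 45.0
```

>>> {"op": "arm_command", "data": {"deltas": [[[0, 0, -0.2, 0, 0, 0], [0, 0, -0.2, 0, 0, 0], [0, 0, -0.1, 0, 0, 0], [0, 0, 0, 0, 0, 0], [0, 0, 0, 0, 0, 0]]]}}

```text
t: 15.32
tool_pos: [0.4974, 0.1203, 0.0112]
orientation: [-3.122, 0.001, 0.331]
force: [0.2, 0.4, -0.8]
opening: 0.0434
gripper_force: 45.0
```

>>> {"op": "arm_command", "data": {"deltas": [[[0, 0, -0.1, 0, 0, 0], [0, 0, -0.1, 0, 0, 0], [0, 0, 0, 0, 0, 0], [0, 0, 0, 0, 0, 0]]]}}

```text
t: 15.65
tool_pos: [0.4975, 0.1203, 0.0112]
orientation: [-3.122, 0.001, 0.331]
force: [-5.4, -0.4, 16.8]
opening: 0.0433
gripper_force: 45.0
```

```bash
python3 -c "
from seq import *
s,M=st();print(s['wrist_torque']);h=M@hT;g=s['tool_pos']-K*M[:,2];print('grip',g,'base',g-.115*h)"
```

```text
t 15.65 q [0.116 0.285 1.677 0.027 1.39  1.68 ] p [0.4975 0.1203 0.0112] open 0.0433 gf 45.0 F [-5.4 -0.4 16.8]
y [-0.001 -1.    -0.002] z [-0.21   0.002 -0.978]
[-0.31034788  1.66132526  0.06476672]
grip [0.50106048 0.12031565 0.02778   ] base [0.38606078 0.12043028 0.02801424]
```

Contact made. I'll ease off 2 mm, release, and retreat along the tool axis.

>>> {"op": "arm_command", "data": {"deltas": [[[0, 0, 0.2, 0, 0, 0], [0, 0, 0, 0, 0, 0], [0, 0, 0, 0, 0, 0]]]}}

```text
t: 15.9
tool_pos: [0.4973, 0.1203, 0.0112]
orientation: [-3.122, 0.002, 0.331]
force: [0.4, -0.3, 4.3]
opening: 0.0435
gripper_force: 45.0
```

>>> {"op": "arm_command", "data": {"deltas": [[[0, 0, 0, 0, 0, 0], [0, 0, 0, 0, 0, 0], [0, 0, 0, 0, 0, 0], [0, 0, 0, 0, 0, 0], [0, 0, 0, 0, 0, 0], [0, 0, 0, 0, 0, 0], [0, 0, 0, 0, 0, 0]]], "gripper": 0.5}}

```text
t: 16.48
tool_pos: [0.4969, 0.1202, 0.0106]
orientation: [-3.122, 0.002, 0.333]
force: [-0.2, -0.1, 0.2]
opening: 0.0698
gripper_force: 0.0
```

>>> {"op": "arm_command", "data": {"deltas": [[[0.2, 0, 1, 0, 0, 0], [0.4, 0, 2, 0, 0, 0], [0.6, 0, 3, 0, 0, 0], [0.6, 0, 3, 0, 0, 0], [0, 0, 3.5, 0, 0, 0], [0, 0, 3.5, 0, 0, 0], [-1, 1, 3.5, 0, 0, 0], [-2, 3, 2, 0, 0, 0], [-2, 3.4, 0, 0, 0, 0], [-2, 3.4, 0, 0, 0, 0], [-2, 3.4, 0, 0, 0, 0], [-2, 3.4, 0, 0, 0, 0]]]}}

```text
t: 17.48
tool_pos: [0.404, 0.2976, 0.227]
orientation: [-3.122, 0.002, 0.33]
force: [0.3, -0.5, 0.1]
opening: 0.0696
gripper_force: 0.0
```

>>> {"op": "arm_command", "data": {"deltas": [[[-2, 3.4, 0, 0, 0, 0], [-2, 3.4, 0, 0, 0, 0], [-2, 3.4, 0, 0, 0, 0], [-2, 3.4, 0, 0, 0, 0], [-2, 3.4, 0, 0, 0, 0], [0, 0, 0, 0, 0, 0], [0, 0, 0, 0, 0, 0]]]}}

```text
t: 18.07
tool_pos: [0.3035, 0.4676, 0.2263]
orientation: [-3.122, -0.005, 0.332]
force: [0.5, -0.3, 0.1]
opening: 0.0697
gripper_force: 0.0
```

```bash
python3 -c "
from seq import *
st()
a,ma=snap('top','t6.png');b,mb=snap('side','s6.png')
A=cv2.imread('pics/top0.png');B=cv2.imread('pics/side0.png')
# bystanders/tray: local shift by template match of initial patches
for n,im0,im,m in(('top',A,a,ma),('side',B,b,mb)):
  for k,p,r in(('shaker',(.633,.164,.04),9),('tape',(.342,.222,.012),14),('bowl',(.742,.031,.03),16),('bowl2',(.458,-.413,.03),14),('trayFL',(.62,.03,.03),12),('trayNR',(.325,-.14,.03),12),('trayNL',(.325,.03,.03),12),('trayFR',(.62,-.13,.03),12),('C',(.43,-.226,.25),10)):
    u,v=proj(m,[p])[0].round().astype(int);t=im0[v-r:v+r,u-r:u+r];w=im[v-r-6:v+r+6,u-r-6:u+r+6]
    c=cv2.matchTemplate(w,t,cv2.TM_CCOEFF_NORMED);_,x,_,l=cv2.minMaxLoc(c);print(n,k,(l[0]-6,l[1]-6),round(x,2))
# new objects: spoon in tray & holder
d=(cv2.absdiff(A,a).sum(2)>45).astype(np.uint8)
n,l,s,c=cv2.connectedComponentsWithStats(d)
for i in range(1,n):
  if s[i,4]>25: print('top diff',s[i],plane(ma,*c[i],.005).round(3))
"
```

```text
t 18.0667 q [0.793 0.141 1.433 0.153 1.714 2.372] p [0.3035 0.4676 0.2263] open 0.0697 gf 0.0 F [ 0.5 -0.3  0.1]
y [ 0.003 -1.    -0.002] z [-0.21   0.001 -0.978]
top shaker (0, 0) 0.98
top tape (1, -1) 0.63
top bowl (0, 0) 1.0
top bowl2 (0, 0) 0.32
top trayFL (1, 1) 0.63
top trayNR (-6, 2) 0.79
top trayNL (1, 0) 0.78
top trayFR (0, 0) 0.99
top C (1, 0) 0.85
side shaker (0, 0) 0.99
side tape (0, 0) 0.89
side bowl (0, 0) 1.0
side bowl2 (0, 0) 0.71
side trayFL (0, 0) 0.68
side trayNR (5, 6) 0.76
side trayNL (0, 0) 0.78
side trayFR (0, 0) 0.98
side C (0, 0) 0.94
top diff [ 142  133  126   88 3550] [0.552 0.158 0.005]
top diff [ 307  137  102   52 2951] [ 0.582 -0.362  0.005]
top diff [    0   147   296   237 23454] [0.092 0.526 0.005]
top diff [ 250  163   51   79 2725] [ 0.439 -0.085  0.005]
top diff [ 303  183  134   70 4344] [ 0.361 -0.361  0.005]
top diff [ 397  189   76   54 1525] [ 0.408 -0.613  0.005]
top diff [109 210  13  12  40] [0.403 0.475 0.005]
top diff [ 185  220   72   34 1281] [0.32  0.113 0.005]
top diff [155 227  32  24 227] [0.311 0.279 0.005]
top diff [470 228  12   8  52] [ 0.345 -0.76   0.005]
top diff [  0 230  16  21 182] [0.31  0.838 0.005]
top diff [106 236  17  17  98] [0.298 0.468 0.005]
top diff [178 249  10   4  30] [0.282 0.236 0.005]
```

Everything else is in place; the low correlations come from moved shadows. Now I'll check the holder and spoon positions numerically.

```bash
python3 -c "
from h import *
a=cv2.imread('pics/top6.png') if 0 else cv2.imread('pics/t6.png');ma=eyes.camera_model('top');b=cv2.imread('pics/s6.png');mb=eyes.camera_model('side')
for m,im in((ma,a),(mb,b)):
  H=[proj(m,[(x,y,.044)])[0] for x,y in((.386,.098),(.386,.142),(.586,.142),(.586,.098))];print('pred',np.round(H).tolist())
  g=cv2.cvtColor(im,cv2.COLOR_BGR2GRAY)
  # worktop is warm (r>b); steel is neutral
  wr=im[:,:,2].astype(int)-im[:,:,0]
  x0,y0=np.min(H,0).astype(int)-14;x1,y1=np.max(H,0).astype(int)+14
  mk=((wr<4)).astype(np.uint8)*255;roi=mk[y0:y1,x0:x1]
  cs,_=cv2.findContours(roi,cv2.RETR_EXTERNAL,cv2.CHAIN_APPROX_NONE)
  for c in cs:
    if cv2.contourArea(c)>60:
      bx=cv2.boxPoints(cv2.minAreaRect(c))+[x0,y0];Q=np.array([plane(m,*p,.03)[:2] for p in bx]);print('holder',cv2.contourArea(c),Q.round(3).tolist(),bx.round().tolist())
  # spoon
  tp=proj(m,[(x,y,.003) for x,y in((.35,-.12),(.35,.015),(.6,.015),(.6,-.12))]).astype(np.int32)
  ms=np.zeros(g.shape,np.uint8);cv2.fillPoly(ms,[tp],255)
  bl=((wr<4)&(ms>0)).astype(np.uint8)
  n,l,s,c=cv2.connectedComponentsWithStats(bl)
  for i in range(1,n):
    if s[i,4]>8:
      v=np.argwhere(l==i)[:,::-1];Q=np.array([plane(m,*p,.006)[:2] for p in v]);print('spoon?',s[i],Q.min(0).round(3),Q.max(0).round(3))
"
```

```text
pred [[222.0, 219.0], [209.0, 219.0], [210.0, 160.0], [223.0, 160.0]]
holder 682.5 [[0.588, 0.141], [0.588, 0.097], [0.391, 0.094], [0.391, 0.138]] [[211.0, 161.0], [224.0, 161.0], [224.0, 218.0], [211.0, 218.0]]
pred [[202.0, 138.0], [196.0, 129.0], [249.0, 107.0], [255.0, 115.0]]
spoon? [254 162  21  13  73] [ 0.484 -0.115] [ 0.535 -0.051]
```

```bash
python3 -c "
from h import *
b=cv2.imread('pics/s6.png');s4=cv2.imread('pics/s4.png');o=cv2.imread('pics/side0.png');mb=eyes.camera_model('side')
g=lambda i:cv2.cvtColor(i,cv2.COLOR_BGR2GRAY)
t=g(s4)[164:177,234:251];w=g(b)[150:195,215:275];c=cv2.matchTemplate(w,t,cv2.TM_CCOEFF_NORMED);_,x,_,l=cv2.minMaxLoc(c);print('bowl match',x,l[0]+215-234,l[1]+150-164)
print(g(b)[148:184:2,228:276:2]);print(proj(mb,[(.443,-.055,.006),(.56,-.05,.006),(.56,-.08,.006)]))
d=cv2.absdiff(g(b),g(o))[140:190,195:300];print((d[::3,::3]))
"
```

```text
bowl match 0.5346083641052246 -15 13
[[ 68  68  66  71  77  78  78  77  79  78  79  79  77 110 112 116 118 119
  119 101  98  95  95 109]
 [ 68  70  76  77  78  78  78  78  78  78  78 110 112 114 116 117 120 120
  105 100 100  99  92  93]
 [ 75  78  78  77  78  78  77  78  78  77 106 113 114 114 117  90  86  95
  100 100  99  99  94  94]
 [ 78  78  79  78  78  78  77  77  77  77  77  81 115 118 119  80  73  77
   81  86  78  84 101  95]
 [ 78  78  78  78  77  76  77  76  77  77  76  77  77  80  79  74  46  52
   51  57  78  76  83  79]
 [ 78  78  77  77  76  77  77  76  77  76  76  76  75  76  69  67  43  52
   52  51  50  50  52  60]
 [ 77  77  77  77  77  76  77  76  77  75  75  75  75  62  77  46  43  52
   52  51  50  49  51  52]
 [112  85  77  76  76  76  77  76  74  76  75  74  75  66  74  32  47  51
   51  51  50  50  51  53]
 [114 114  76  76  77  75  54  62  74  75  75  62  83  76  57  31  47  52
   52  52  50  49  51  52]
 [113 114  87  63  60  68  73  71  65  74  78  82  54  75  45  30  47  52
   52  51  49  50  51  52]
 [115 114  70  67  77  83  83  82  71  64  73  74  67
[... 2609 characters left out ...]
  38  38  38  38  38  39  35   3  44  47  47  48
   48  18   2   1   0   0   1   1   2   2   1   0   1   1   2   1   1]
 [  1   1   1   5  38  38  38  38  39  39  40  39  40  36   3  48  49  49
   50  17   2   0   1   0   0   1   0   1   0   1   1   1   2   1   1]
 [  2   2   1   0  20  38  38  38  38  40  39  39  39  42  47   2  38  50
   51  18   1   1   1   0   1   0   0   0   1   2   1   2   0   1   0]
 [  1   2   1   2   0  28  39  38  38  39  40  39  43  45  48  48   8  38
   52  17   1   1   0   1   0   0   1   0   1   1   2   1   0   1   1]
 [  1   1   2   1   2   2  36  38  38  38  38  40  44  48  48  48  51  44
    2  17   2   1   0   2   0   2   1   1   2   1   2   1   1   2  48]]
```

```bash
python3 -c "
from h import *
print(ticket.close_job())"
```

```text
the job is handed in; nothing more can be done
None
```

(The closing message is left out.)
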